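Shut and lock the screwdriver-bit case

TASK

The bit case on the repair table stands open. With the fingertips, push its lid over from behind and press it down until it is fully shut, then push the thumb slide on the front of the case all the way across to lock it. Only push: do not pinch the lid or the slide, do not lift the case or shove it out of its place, and leave the things around it where they are.

Things in the scene. Friction and masses are not known exactly. Their poses are not given: they have to be found in the camera images.
- case: flat bit case, tray 110 (its x) by 190 (its y) by 28 mm high plus the lid; loose on the table, about 0.9 kg, it starts to slide at roughly 3.5 to 8 N of level push. Origin at the centre of the tray's underside; +x points to the hinge side (away from the robot), -x to the front with the thumb slide, z up. It is turned up to 0.45 rad either way. 46 mm high when shut
- lid (a joint): lid angle, rad: 0 fully shut, 1.57 upright, starts at 1.75 to 2.05 (leaning back away from the robot). Stiff friction hinge (0.1 N m): the lid stays where it is left, about 1 to 2 N at its edge moves it
- lid_hinge (a point): middle of the hinge line, in the case frame at x +55, z 28 mm; the hinge runs along the case's y
- lid_edge (a point): on the lid, middle of its free long edge at the outer face (the top face when shut). The lid is a shell 110 mm from hinge to this edge, 190 mm wide and 18 mm deep, a frame with a clear window, open on its inner side. The point's axes turn with the lid: its x points from the free edge to the hinge, its z out of the outer face. A small tongue (14 mm wide, 4 mm thick, reaching 12 mm beyond the edge) sits at the inner side of the free edge, 10 mm to the case's +y of the middle
- latch (a joint): thumb slide, m: 0 unlocked, 0.020 fully locked; it moves along the case's +y (to the left seen from the robot). Friction about 1 N, stays where it is left. Locked, its hood covers the lid's tongue; slid across too early it blocks the lid
- latch_thumb (a point): centre of the thumb piece on the slide, a ribbed block 22 (case x) by 12 (case y) by 12 mm high, its top 50.5 mm and its underside 38.5 mm above the table; 17 mm in front of the case's front wall. Below it is the slide's hood, 26 mm long in case y; table and air are free in front of it and at both of its y sides
- camera: bystander: black camera, 128 wide, 100 mm high, standing to the right (-y) of the case; origin under its body
- screwdriver: bystander: screwdriver 160 mm long, lying to the left (+y) of the case
- battery: bystander: camera battery 56 by 38 by 21 mm, lying close to the right (-y) of the case
- tape: bystander: roll of brown tape, 100 mm across, 48 mm high, lying to the left (+y) of the case beyond the screwdriver

How it is judged:
On the way, in this order (a step that is already met when the one before it is completed fails the run):
1. the lid is fully shut (value of joint lid below 0.03 rad), for 0.2 s.
2. the thumb slide is pushed across over the lid's tongue (value of joint latch above 0.0165 m), for 0.2 s.
At the end, for the whole second after the job is handed in: lid shut within 0.03 rad, slide at least 16.5 of its 20 mm across, case at rest within 25 mm of where it stood (value of joint lid below 0.03 rad and value of joint latch above 0.0165 m and distance of case from where it was at the start of the episode below 0.025 m and linear speed of case below 0.01 m/s); the robot touches nothing.
It fails at once if the case is lifted or tipped (height (world z) of case above 0.012 m or angle between case's own z axis and vertical above 0.15 rad).
It fails at once if the case is shoved more than 25 mm from its place (distance of case from where it was at the start of the episode above 0.025 m).
It fails at once if the lid is taken between the fingers (x of the grasp point in the frame of lid_edge between -0.006 and 0.09 m and y of the grasp point in the frame of lid_edge between -0.095 and 0.095 m and z of the grasp point in the frame of lid_edge between -0.017 and -0.001 m).
It fails at once if the thumb piece is taken between the fingers (distance between the grasp point and latch_thumb below 0.009 m).
It fails at once if a bystander is moved more than 20 mm or lifted (distance of any of camera, screwdriver, battery, tape from where it was at the start of the episode above 0.02 m).
It also fails if it takes over 53 s, if anything falls off the work surface, if the arm or the gripper's body presses on something with over 40 N, if the wrist force passes 120 N, or if a joint passes its speed limit or range.

ROBOT

A 6-joint arm with a two-finger parallel gripper is mounted at the origin on the work surface. World frame = base frame: x ahead of the robot, y to its left, z up, the work surface at z = 0. Lengths are in m, angles in rad, forces in N, time in s.
With the tool pointing down it reaches from about 0.35 to 0.775 m from the base axis. Payload 5.5 kg.
Tool frame: the origin (TCP) lies midway between the tips of the shut fingers; the grasp point (between the pads) lies 19 mm behind it; z points along the fingers, y is the line along which they close (so a half turn about z gives the same grasp; the last joint's range is limited). The gripper opens to 85 mm and grips with 20 to 120 N. Pads are 22 mm wide; open, the fingers measure 114 mm over their backs; the gripper's body (76 mm by 85 mm) begins 54 mm behind the grasp point. The pads swing forward as they close: fully open they stand 13 mm farther back than shut.
Start: joints at [-1.289, 0.313, 0.046, 1.304, 0, 1.431], TCP at [0.235, -0.525, 0.231] pointing down, gripper open.
Joint ranges: [-2.76, 2.76], [-0.86, 1.69], [-1.03, 1.26], [-2.2, 2.34], [-1.47, 1.5], [-3.14, 3.14]. Speed limits (rad/s): [2.57, 2.57, 3.14, 3.14, 3.14, 3.14].

INTERFACE

Orientations are given as a unit quaternion [w, x, y, z].
In Python, from workcell import telemetry, imaging, env gives the robot as it stands. The module is installed in compiled form; this text tells all that it offers.
- The arm moves only by the tool step_arm, never from a script. Its argument "moves" is a list of rows, each a list of 3 entries, a list of its own where there are three numbers: the shift along the tool's x, y, z in mm, then the turn, a rotation vector about the tool's x, y, z in rad, then the finger opening in mm, from 0 to 85.4. A call has 1 to 8 rows; each row is the pose to reach, as a shift and turn from the pose commanded when the call began, along the tool's axes at that moment; what a row does not reach only later rows make up. A row lasts 1/12 s, in which the tool goes at most 41.7 mm and 7.16 degrees, less where a joint would pass 70% of its speed; a pose out of reach is approached as far as the arm can. A call with a gripper value outside its range is refused whole. The fingers move at their own pace and stop on an object; "grip_force" is the grip in N (left out, the last holds). Time passes only in rows, so rows that repeat a pose let the fingers close. It gives the time, the measured TCP pose, the force, the opening and the grip force at its end, in the units of the state.
- telemetry.get_state(): the state, without advancing time (a new reading comes with each control period).
- imaging.read_camera(name): name is "scene" or "top"; returns the picture (420x560x3 uint8, red, green, blue); there is no depth.
- imaging.camera_params(name): a dict with "camera_matrix" (3x3 intrinsics, pixels), "pose" (4x4, takes a point from camera to world coordinates). Camera axes: x right, y up, looking along -z (the intrinsics and any distortion apply to the point x, -y, -z); pixel columns grow to the right and rows downward; lengths in m; the calibration is good to about 2 mm. A picture is of the moment at which its call begins. camera_params takes no time and is no camera call.
- env.hand_in(): hands the job in; it is judged then, once.
The state is a dict: "clock": time; "joint_pos": joint angles; "qvel": joint speeds; "tau": joint torques, N m; "tcp_pos": TCP position; "orientation": TCP orientation; "wrist_force": force on the tool from outside, world axes, zero at the start; "ft_torque": the same for the moment, N m; "finger_gap": finger opening in m; "grip_force": force on a finger pad.
Only numpy, scipy, OpenCV 4.12 (cv2) and the standard library are available. Lean on these libraries where they do the work, as an engineer would, in place of code of your own. Each camera call takes 0.05 s, during which the arm holds its last target. There are 200 camera calls.

## Working session

There is one attempt and no reset: what is moved stays moved. The work goes in short steps, Python scripts to look and compute and a tool call to move; the robot and the scene stay as the last step left them, time stands still between calls to the robot, and variables do not carry over. Pictures are saved under pics/ and viewed, at most 10 in all, crops included, and the job is handed in when it is done.

Besides the shell and the picture viewer there is one more tool, called after ">>>" in YAML: its name, and indented under it one key for each argument. step_arm: Moves the arm, as the interface text tells. Its arguments: {"type":"object","properties":{"moves":{"type":"array"},"grip_force":{"type":"number"}},"required":["moves"]}

```bash
mkdir -p pics
python3 - <<'E'
from workcell import telemetry, imaging, env
import cv2,json
for n in("top","scene"):
    cv2.imwrite(f"pics/{n}0.png",imaging.read_camera(n)[:,:,::-1])
    p=imaging.camera_params(n);print(n,p)
s=telemetry.get_state();print(s)
E
```

```text
top {'camera_matrix': array([[418.21817947,   0.        , 281.13483564],
       [  0.        , 418.21817947, 208.42044159],
       [  0.        ,   0.        ,   1.        ]]), 'pose': array([[ 0.01975697,  0.99631425, -0.08347202,  0.48074517],
       [-0.99960571,  0.01801797, -0.02153559,  0.03496988],
       [-0.01995222,  0.08386458,  0.99627739,  0.93307093],
       [ 0.        ,  0.        ,  0.        ,  1.        ]])}
scene {'camera_matrix': array([[382.85047259,   0.        , 283.20847961],
       [  0.        , 382.85047259, 204.51970278],
       [  0.        ,   0.        ,   1.        ]]), 'pose': array([[-0.67509635, -0.50358365,  0.5391182 ,  1.07219004],
       [ 0.73756851, -0.47599816,  0.47897645,  0.50082852],
       [ 0.01541456,  0.72099186,  0.69277206,  0.72589314],
       [ 0.        ,  0.        ,  0.        ,  1.        ]])}
{'clock': 0.1, 'joint_pos': array([-1.28858482e+00,  3.13926633e-01,  4.51214980e-02,  1.30363523e+00,
       -2.06998884e-05,  1.43123974e+00]), 'qvel': array([-3.34458187e-04, -2.72475547e-04,  2.80344319e-03,  9.02463352e-05,
       -3.38764528e-04, -2.20155142e-03]), 'tau': array([ 2.33463310e-03, -4.81725204e+01,  2.99244493e+01,  1.26958548e-02,
       -2.02106935e-04, -7.62782605e-06]), 'tcp_pos': array([ 0.23526991, -0.52416373,  0.23050913]), 'orientation': array([-8.19193205e-04,  9.77845911e-01,  2.09324384e-01, -6.89065877e-05]), 'wrist_force': array([ 0.11699303,  0.32663982, -0.0119871 ]), 'ft_torque': array([-0.01003505, -0.01568238, -0.03751875]), 'grip_force': 0.0, 'finger_gap': 0.08575931601012562}
```

View pics/top0.png

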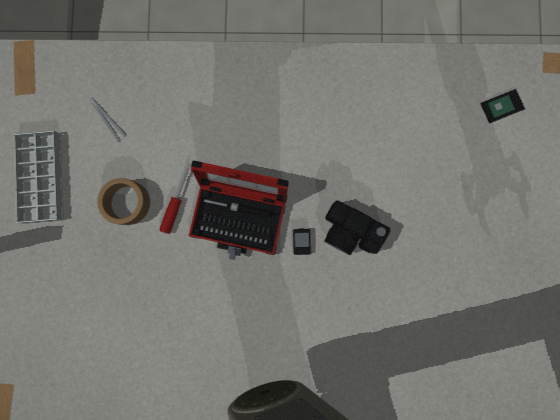

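View pics/scene0.png

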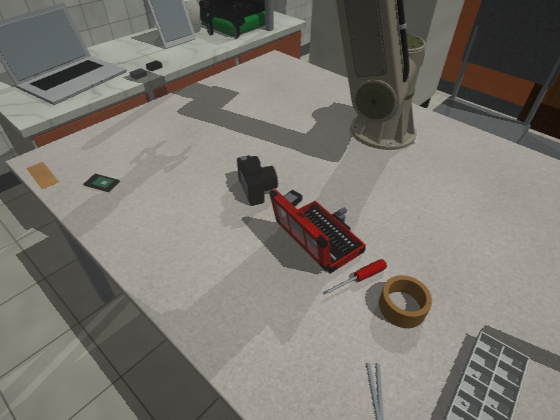

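The top view shows the open red case around (240,215), with its front edge from (190,237) to (275,253), the slide near (233,250) and the lid's free edge from (193,163) to (288,181). The battery is at (302,241), the camera at (357,227), the screwdriver at (175,200) and the tape at (123,201). I'll enlarge the case in both views.

Run:
```python
import cv2,numpy as np
a=cv2.imread("pics/top0.png")[150:270,150:310]
b=cv2.imread("pics/scene0.png")[170:290,250:410]
cv2.imwrite("pics/c1.png",cv2.resize(a,None,fx=5,fy=5,interpolation=cv2.INTER_CUBIC))
cv2.imwrite("pics/c2.png",cv2.resize(b,None,fx=5,fy=5,interpolation=cv2.INTER_CUBIC))
```

```text
(no output)
```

View pics/c1.png

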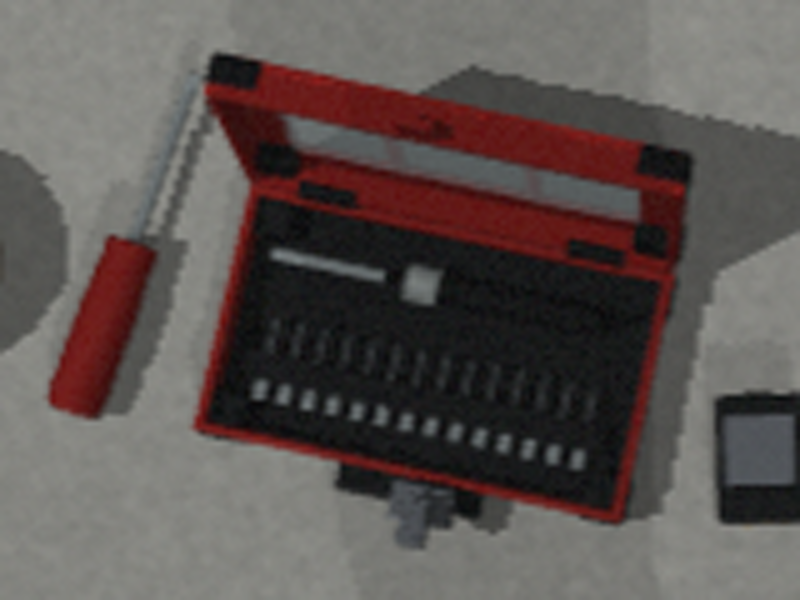

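View pics/c2.png

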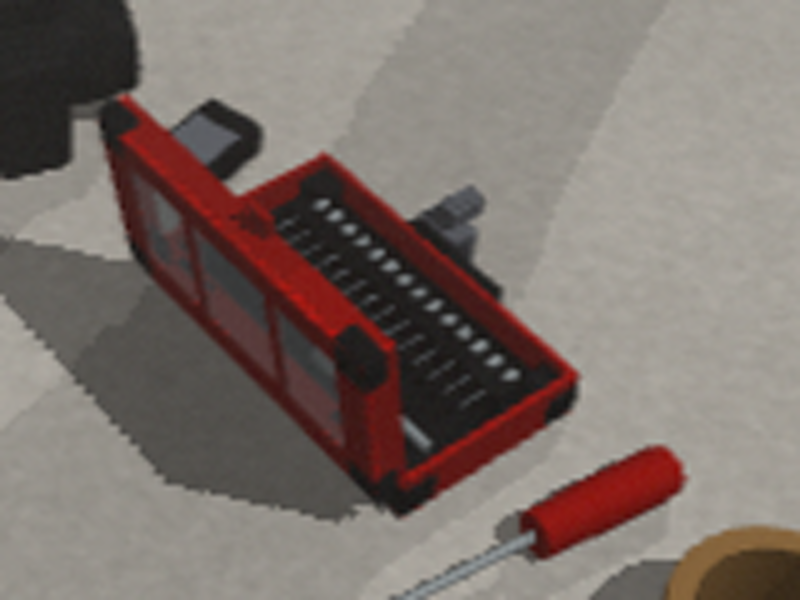

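```bash
cat > geo.py <<'E'
import numpy as np
from workcell import imaging
P={n:imaging.camera_params(n) for n in("top","scene")}
def proj(n,X):
    T=np.linalg.inv(P[n]["pose"]);c=np.asarray(X)@T[:3,:3].T+T[:3,3]
    K=P[n]["camera_matrix"];return np.stack([K[0,0]*c[:,0]/-c[:,2]+K[0,2],K[1,1]*c[:,1]/c[:,2]+K[1,2]],1)
def back(n,uv,z):
    K=P[n]["camera_matrix"];T=P[n]["pose"]
    d=T[:3,:3]@np.array([(uv[0]-K[0,2])/K[0,0],-(uv[1]-K[1,2])/K[1,1],-1]);o=T[:3,3]
    return o+d*(z-o[2])/d[2]
def world(p,X):
    c,s=np.cos(p[2]),np.sin(p[2]);X=np.asarray(X)
    return np.stack([p[0]+c*X[:,0]-s*X[:,1],p[1]+s*X[:,0]+c*X[:,1],X[:,2]],1)
def lid(th,r,y,h): # r from hinge, h above inner rim
    return [.055-r*np.cos(th)+h*np.sin(th),y,.028+r*np.sin(th)+h*np.cos(th)]
E
python3 - <<'E'
from geo import *
from scipy.optimize import least_squares
T=lambda u,v:(150+u/5,150+v/5); S=lambda u,v:(250+u/5,170+v/5)
def pts(p):
    t=p[3];o=.018
    A=[[-.055,.095,.028],[-.055,-.095,.028],lid(t,.11,.095,o),lid(t,.11,-.095,o),lid(t,.11,.095,0),lid(t,.11,-.095,0)]
    th=[-.072,p[4],.0505]
    return world(p,A+[th]),world(p,[A[0],A[1],A[4],A[5],A[3],th])
ot=np.array([T(200,428),T(618,520),T(210,57),T(692,155),T(205,95),T(685,185),T(408,520)])
os=np.array([S(578,375),S(325,153),S(397,345),S(125,97),S(103,110),S(462,200)])
f=lambda p:np.concatenate([(proj("top",pts(p)[0])-ot).ravel(),(proj("scene",pts(p)[1])-os).ravel()])
r=least_squares(f,[.5,.1,0,1.9,-.01],loss="soft_l1")
p=r.x;print(p.round(4));print(f(p).round(1))
W=lambda X:world(p,[X])[0].round(3)
print("edge",W(lid(p[3],.11,0,.018)),"thumb",W([-.072,p[4],.0445]),"hinge",W([.055,0,.028]))
print("battery",back("top",(302,241),.02),"cam",back("top",(345,225),.09),back("top",(330,205),.09),"tip",back("top",(190,165),.004),"handle",back("top",(167,230),.02))
E
```

```text
[ 0.53    0.1504 -0.1909  1.7514 -0.0083]
[-1.4 -0.1  0.6 -0.1  0.8 -1.2 -0.1 -0.8 -0.6 -0.2 -0.6  1.9  0.2 -0.5
  0.4 -0.8 -0.2 -0.7  0.4 -0.7  0.4 -1.2 -1.4  0.2  0.4 -0.2]
edge [0.621 0.133 0.133] thumb [0.458 0.156 0.044] hinge [0.584 0.14  0.028]
battery [0.4869705  0.00791904 0.02      ] cam [ 0.52025797 -0.07587538  0.09      ] [ 0.56009874 -0.04538345  0.09      ] tip [0.65329453 0.26291637 0.004     ] handle [0.50521665 0.30417313 0.02      ]
```

```bash
cat > go.py <<'E'
import sys,numpy as np
from scipy.spatial.transform import Rotation as R
from workcell import telemetry
p=[.530,.1504,-.1909]
def report():
    s=telemetry.get_state();c,sn=np.cos(p[2]),np.sin(p[2]);d=s["tcp_pos"][:2]-p[:2]
    print("clock",round(s["clock"],2),"case-frame mm",(1e3*np.array([c*d[0]+sn*d[1],-sn*d[0]+c*d[1],s["tcp_pos"][2]])).round(1),"F",s["wrist_force"].round(1))
    return s
def rel(x,y,z,s):
    c,sn=np.cos(p[2]),np.sin(p[2]);t=np.array([p[0]+c*x-sn*y,p[1]+sn*x+c*y,z])
    q=s["orientation"];r0=R.from_quat(np.r_[q[1:],q[0]])
    h=p[2]+np.pi;r1=R.from_matrix([[np.cos(h),np.sin(h),0],[np.sin(h),-np.cos(h),0],[0,0,-1]])
    print("shift",(1e3*r0.inv().apply(t-s["tcp_pos"])).round(1),"turn",(r0.inv()*r1).as_rotvec().round(3))
s=report()
if len(sys.argv)>1: rel(*[float(v)/1e3 for v in sys.argv[1:4]],s)
E
python3 go.py 125 0 240
```

```text
clock 0.1 case-frame mm [-161.4 -718.2  230.5] F [ 0.1  0.3 -0. ]
shift [ 647.3 -422.9   -8.7] turn [-0.000e+00 -2.000e-03 -2.529e+00]
```

>>> step_arm:
  moves:
    - [[27,-18,-5],[0,0,-0.1],0]
    - [[54,-35,-9],[0,0,-0.2],0]
    - [[81,-53,-9],[0,0,-0.31],0]
    - [[108,-70,-9],[0,0,-0.42],0]
    - [[135,-88,-9],[0,0,-0.53],0]
    - [[162,-106,-9],[0,0,-0.64],0]
    - [[189,-123,-9],[0,0,-0.75],0]
    - [[216,-141,-9],[0,0,-0.84],0]

```text
clock: 0.77
tcp_pos: [0.3752, -0.3061, 0.24]
orientation: [-0.0, 0.806, 0.592, -0.0]
wrist_force: [0.3, 0.3, -0.7]
finger_gap: 0.0002
grip_force: 0.0
```

```bash
python3 go.py 125 0 240
```

```text
clock 0.77 case-frame mm [ -65.4 -477.5  240. ] F [ 0.3  0.3 -0.7]
shift [496.  135.3   0. ] turn [-0.    -0.    -1.684]
```

>>> step_arm:
  moves:
    - [[30,8,0],[0,0,-0.1],0]
    - [[60,16,0],[0,0,-0.21],0]
    - [[91,25,0],[0,0,-0.32],0]
    - [[122,34,0],[0,0,-0.43],0]
    - [[154,42,0],[0,0,-0.54],0]
    - [[186,51,0],[0,0,-0.64],0]
    - [[218,59,0],[0,0,-0.74],0]
    - [[248,68,0],[0,0,-0.84],0]

```text
clock: 1.43
tcp_pos: [0.5152, -0.0901, 0.24]
orientation: [-0.0, 0.494, 0.869, -0.0]
wrist_force: [0.3, -1.0, -0.4]
finger_gap: 0.0001
grip_force: 0.0
```

```bash
python3 go.py 125 0 240
```

```text
clock 1.43 case-frame mm [  31.2 -239.   240. ] F [ 0.3 -1.  -0.4]
shift [ 1.161e+02  2.290e+02 -1.000e-01] turn [-0.    -0.001 -0.844]
```

>>> step_arm:
  moves:
    - [[15,29,0],[0,0,-0.11],0]
    - [[29,57,0],[0,0,-0.22],0]
    - [[44,86,0],[0,0,-0.33],0]
    - [[58,115,0],[0,0,-0.44],0]
    - [[73,143,0],[0,0,-0.55],0]
    - [[87,172,0],[0,0,-0.66],0]
    - [[102,200,0],[0,0,-0.76],0]
    - [[116,229,0],[0,0,-0.844],0]

```text
clock: 2.1
tcp_pos: [0.6539, 0.1256, 0.2397]
orientation: [-0.001, 0.095, 0.995, -0.0]
wrist_force: [1.0, -0.5, 0.4]
finger_gap: 0.0002
grip_force: 0.0
```

```bash
python3 go.py 125 0 105
```

```text
clock 2.1 case-frame mm [126.3  -0.9 239.7] F [ 1.  -0.5  0.4]
shift [  1.2   0.9 134.7] turn [-0.    -0.001  0.   ]
```

>>> step_arm:
  moves:
    - [[1,1,33],[0,0,0],0]
    - [[1,1,66],[0,0,0],0]
    - [[1,1,99],[0,0,0],0]
    - [[1,1,126],[0,0,0],0]
    - [[1,1,126],[0,0,0],0]
    - [[1,1,126],[0,0,0],0]

```text
clock: 2.6
tcp_pos: [0.6512, 0.1251, 0.1124]
orientation: [-0.002, 0.098, 0.995, -0.0]
wrist_force: [0.2, -0.0, 1.1]
finger_gap: 0.0002
grip_force: 0.0
```

```bash
python3 go.py 86 0 114
python3 - <<'E'
import numpy as np
from geo import lid
for th in (1.57,1.4,1.2,1,.8,.6,.4,.3,.2,.1,0):
    r=.095;x,_,z=lid(th,r,0,.018);print(th,round(1e3*x+11),round(1e3*z))
E
```

```text
clock 2.6 case-frame mm [123.8  -1.9 112.4] F [ 0.2 -0.   1.1]
shift [37.8  1.7 -1.4] turn [-0.001 -0.005 -0.005]
1.57 84 123
1.4 68 125
1.2 48 123
1 30 118
0.8 13 109
0.6 -2 96
0.4 -14 82
0.3 -19 73
0.2 -24 65
0.1 -27 55
0 -29 46
```

>>> step_arm:
  moves:
    - [[9,1,-2],[0,0,0],0]
    - [[18,1,-4],[0,0,0],0]
    - [[25,1,-6],[0,0,0],0]
    - [[32,1,-8],[0,0,0],0]
    - [[39,1,-10],[0,0,0],0]
    - [[46,1,-12],[0,0,0],0]
    - [[52,1,-13],[0,0,0],0]
    - [[56,1,-13],[0,0,0],0]

```text
clock: 3.27
tcp_pos: [0.5975, 0.1373, 0.128]
orientation: [0.0, 0.098, 0.995, 0.0]
wrist_force: [1.5, 0.2, 0.9]
finger_gap: 0.0001
grip_force: 0.6
```

```bash
python3 go.py 30 0 118;python3 - <<'E'
from workcell import imaging
import cv2
cv2.imwrite("pics/s1.png",cv2.resize(imaging.read_camera("scene")[130:290,210:410,::-1],None,fx=3,fy=3))
E
```

```text
clock 3.27 case-frame mm [ 6.88e+01 -1.00e-01  1.28e+02] F [1.5 0.2 0.9]
shift [38.8 -0.1 10. ] turn [ 0.     0.001 -0.005]
```

View pics/s1.png

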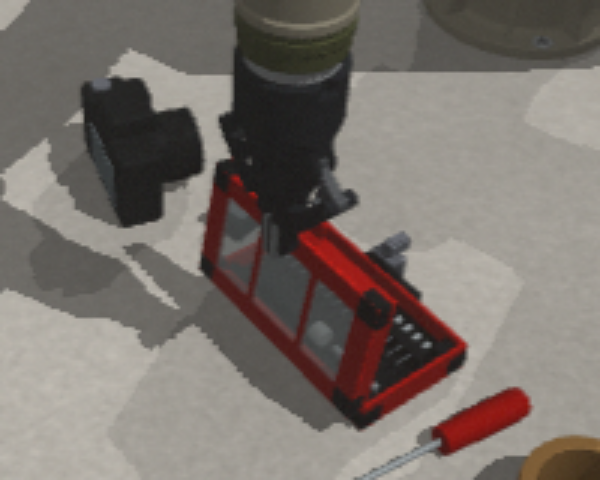

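The lid is now a bit past upright, with the fingertips behind it near (285,240). The camera, screwdriver and tape have not moved. I'll follow the arc.

>>> step_arm:
  moves:
    - [[10,0,2],[0,0,0],0]
    - [[20,0,5],[0,0,0],0]
    - [[30,0,7],[0,0,0],0]
    - [[39,0,10],[0,0,0],0]
    - [[48,0,14],[0,0,0],0]
    - [[56,0,19],[0,0,0],0]
    - [[64,0,25],[0,0,0],0]
    - [[71,0,32],[0,0,0],0]

```text
clock: 3.98
tcp_pos: [0.5277, 0.1509, 0.095]
orientation: [-0.0, 0.098, 0.995, -0.0]
wrist_force: [0.3, -0.0, 1.0]
finger_gap: -0.0
grip_force: 0.4
```

```bash
python3 go.py -29 0 46
```

```text
clock 3.98 case-frame mm [-2.3  0.  95. ] F [ 0.3 -0.   1. ]
shift [26.7 -0.1 49. ] turn [-0.    -0.001 -0.005]
```

>>> step_arm:
  moves:
    - [[6,0,7],[0,0,0],0]
    - [[12,0,14],[0,0,0],0]
    - [[17,0,22],[0,0,0],0]
    - [[21,0,30],[0,0,0],0]
    - [[24,0,37],[0,0,0],0]
    - [[25,0,43],[0,0,0],0]
    - [[25,0,46],[0,0,0],0]
    - [[25,0,48],[0,0,0],0]

```text
clock: 4.65
tcp_pos: [0.5036, 0.1557, 0.0466]
orientation: [-0.0, 0.098, 0.995, -0.0]
wrist_force: [0.1, 0.4, 0.9]
finger_gap: 0.0002
grip_force: 0.3
```

```bash
python3 go.py -29 0 44
```

```text
clock 4.65 case-frame mm [-26.9   0.2  46.6] F [0.1 0.4 0.9]
shift [ 2.1 -0.2  2.6] turn [-0.    -0.001 -0.005]
```

Nearly shut, so I'll press gently straight down.

>>> step_arm:
  moves:
    - [[0,0,1],[0,0,0],0]
    - [[0,0,2],[0,0,0],0]
    - [[0,0,3],[0,0,0],0]
    - [[0,0,3],[0,0,0],0]
    - [[0,0,3],[0,0,0],0]

```text
clock: 5.07
tcp_pos: [0.5043, 0.1557, 0.045]
orientation: [0.0, 0.098, 0.995, 0.0]
wrist_force: [-2.2, -0.7, 5.3]
finger_gap: -0.0002
grip_force: 2.6
```

>>> step_arm:
  moves:
    - [[0,0,1],[0,0,0],0]
    - [[0,0,2],[0,0,0],0]
    - [[0,0,2],[0,0,0],0]
    - [[0,0,2],[0,0,0],0]

```text
clock: 5.4
tcp_pos: [0.5043, 0.1557, 0.0448]
orientation: [0.001, 0.098, 0.995, 0.0]
wrist_force: [-6.2, -1.5, 19.6]
finger_gap: -0.0001
grip_force: 9.9
```

>>> step_arm:
  moves:
    - [[0,0,-3],[0,0,0],0]
    - [[0,0,-25],[0,0,0],0]
    - [[15,-20,-50],[0,0,0],0]
    - [[40,-40,-60],[0,0,0],0]
    - [[70,-65,-60],[0,0,0],0]
    - [[100,-90,-60],[0,0,0],0]
    - [[125,-115,-60],[0,0,0],0]
    - [[125,-130,-60],[0,0,0],0]

```text
clock: 6.07
tcp_pos: [0.3496, 0.0523, 0.1013]
orientation: [-0.003, 0.097, 0.995, -0.0]
wrist_force: [0.0, -0.1, -0.0]
finger_gap: -0.0001
grip_force: 0.0
```

```bash
python3 go.py;python3 - <<'E'
from workcell import imaging
import cv2,numpy as np
a=imaging.read_camera("top")[150:290,150:310,::-1];b=imaging.read_camera("scene")[170:290,250:410,::-1]
cv2.imwrite("pics/t2.png",cv2.resize(a,None,fx=4,fy=4,interpolation=2));cv2.imwrite("pics/s2.png",cv2.resize(b,None,fx=5,fy=5,interpolation=2))
E
```

```text
clock 6.07 case-frame mm [-158.5 -130.6  101.3] F [ 0.  -0.1 -0. ]
```

View pics/t2.png

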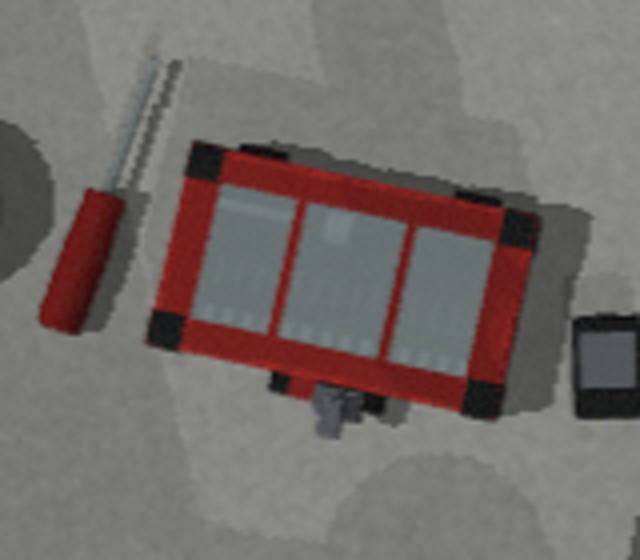

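View pics/s2.png

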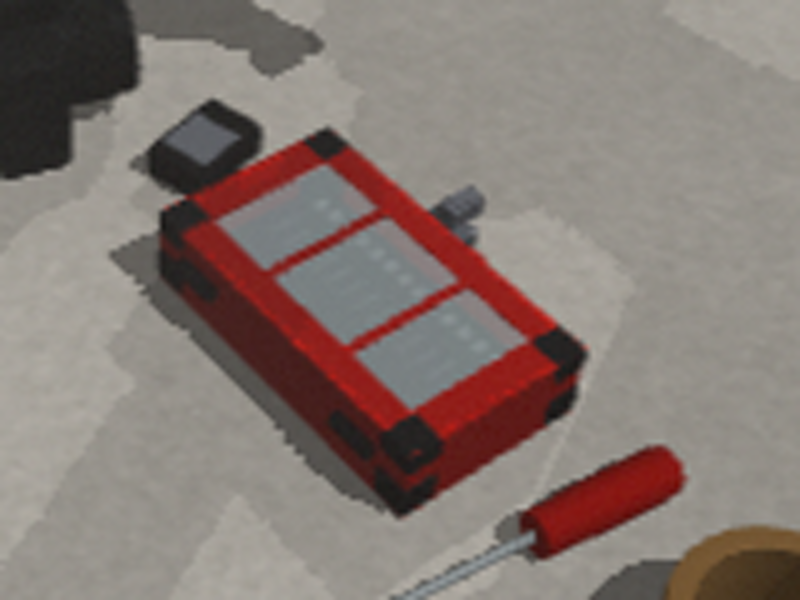

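The lid is shut. In the top crop its corners are at (193,142), (538,217), (498,418) and (148,345), the tongue is near (295,388) and the thumb is near (328,415). The case sits where it did and the bystanders have not moved. I'll refit the pose from these points.

Run:
```python
from geo import *
from scipy.optimize import least_squares
T=lambda u,v:(150+u/4,150+v/4); S=lambda u,v:(250+u/5,170+v/5)
c=[[.055,.095,.046],[.055,-.095,.046],[-.055,-.095,.046],[-.055,.095,.046]]
ot=np.array([T(193,142),T(538,217),T(498,418),T(148,345),T(328,415)])
os=np.array([S(392,438),S(162,208),S(325,127),S(587,352),S(462,200)])
def f(p):
    W=world(p,c+[[-.072,p[3],.0505]]);return np.concatenate([(proj("top",W)-ot).ravel(),(proj("scene",W)-os).ravel()])
r=least_squares(f,[.53,.15,-.19,-.01],loss="soft_l1");print(r.x.round(4),f(r.x).round(1))
```

```text
[ 0.5292  0.1496 -0.1943 -0.0082] [ 0.4 -0.1  0.7 -0.3 -0.4  0.2 -0.1 -0.7  0.   0.1  3.8  3.1 -0.6  0.1
  0.4 -0.8 -0.2 -1.5  0.4 -0.4]
```

>>> step_arm:
  moves:
    - [[-25,25,0],[0,0,0],0]
    - [[-50,50,0],[0,0,0],0]
    - [[-82,81,0],[0,0,0],0]
    - [[-82,81,20],[0,0,0],0]
    - [[-82,81,45],[0,0,0],0]
    - [[-82,81,58],[0,0,0],0]
    - [[-82,81,58],[0,0,0],0]
    - [[-82,81,58],[0,0,0],0]

```text
clock: 6.83
tcp_pos: [0.4523, 0.1165, 0.0437]
orientation: [-0.001, 0.098, 0.995, -0.0]
wrist_force: [0.2, 0.2, -0.3]
finger_gap: -0.0001
grip_force: 0.0
```

```bash
sed -i 's/^p=.*/p=[.5292,.1496,-.1943]/' go.py; python3 go.py -76 -32 42
```

```text
clock 6.83 case-frame mm [-69.  -47.3  43.7] F [ 0.2  0.2 -0.3]
shift [ 7.  15.3  1.7] turn [-0.    -0.001 -0.001]
```

>>> step_arm:
  moves:
    - [[6,0,1],[0,0,0],0]
    - [[6,5,1],[0,0,0],0]
    - [[6,9,1],[0,0,0],0]
    - [[6,13,1],[0,0,0],0]
    - [[6,16,1],[0,0,0],0]
    - [[6,19,1],[0,0,0],0]
    - [[6,22,1],[0,0,0],0]
    - [[6,22,1],[0,0,0],0]

```text
clock: 7.5
tcp_pos: [0.451, 0.1392, 0.0435]
orientation: [0.0, 0.097, 0.995, 0.0]
wrist_force: [-0.3, 0.3, -0.2]
finger_gap: -0.0001
grip_force: 0.0
```

```bash
python3 go.py
```

```text
clock 7.5 case-frame mm [-74.7 -25.3  43.5] F [-0.3  0.3 -0.2]
```

>>> step_arm:
  moves:
    - [[0,2,0],[0,0,0],0]
    - [[0,4,0],[0,0,0],0]
    - [[0,6,0],[0,0,0],0]
    - [[0,8,0],[0,0,0],0]
    - [[0,10,0],[0,0,0],0]
    - [[0,10,0],[0,0,0],0]

```text
clock: 8.0
tcp_pos: [0.4528, 0.1489, 0.0433]
orientation: [0.0, 0.098, 0.995, 0.0]
wrist_force: [-0.2, 0.1, -0.1]
finger_gap: 0.0003
grip_force: 0.2
```

```bash
python3 go.py;python3 - <<'E'
from workcell import imaging
import cv2,numpy as np
b=imaging.read_camera("scene")[150:290,250:410,::-1];cv2.imwrite("pics/s3.png",cv2.resize(b,None,fx=4,fy=4,interpolation=2))
E
```

```text
clock 8.0 case-frame mm [-74.8 -15.5  43.3] F [-0.2  0.1 -0.1]
```

View pics/s3.png

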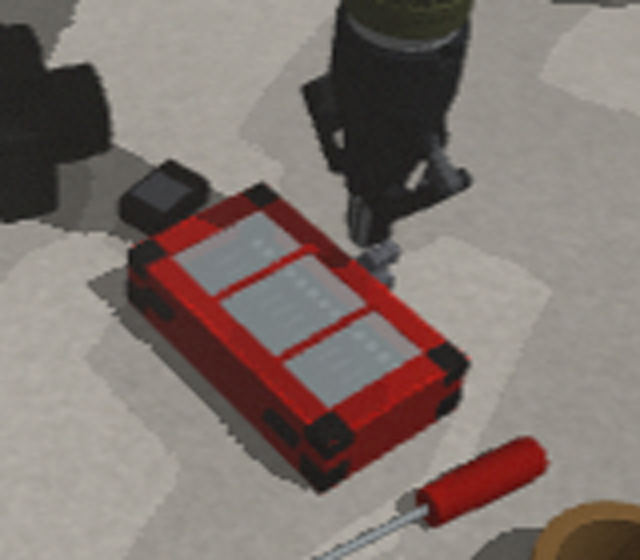

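The fingertips are at the thumb piece near (375,250), which has moved slightly. I'll keep pushing.

>>> step_arm:
  moves:
    - [[0,2,0],[0,0,0],0]
    - [[0,4,0],[0,0,0],0]
    - [[0,6,0],[0,0,0],0]
    - [[0,8,0],[0,0,0],0]
    - [[0,8,0],[0,0,0],0]

```text
clock: 8.47
tcp_pos: [0.4539, 0.1561, 0.0432]
orientation: [-0.0, 0.098, 0.995, -0.001]
wrist_force: [-0.4, -3.4, 1.4]
finger_gap: 0.0001
grip_force: 1.8
```

```bash
cat > th.py <<'E'
from geo import *
import cv2
p=[.5292,.1496,-.1943]
for y in (-.0082,0,.005,.010,.012): print(y,proj("scene",world(p,[[-.072,y,.0505]])).round(1),proj("top",world(p,[[-.072,y,.0505]])).round(1))
E
python3 th.py; python3 go.py
```

```text
-0.0082 [[342.8 209.6]] [[232.  253.8]]
0 [[345.  211.4]] [[228.2 253. ]]
0.005 [[346.4 212.6]] [[225.9 252.5]]
0.01 [[347.8 213.7]] [[223.6 252. ]]
0.012 [[348.3 214.2]] [[222.7 251.8]]
clock 8.47 case-frame mm [-75.1  -8.1  43.2] F [-0.4 -3.4  1.4]
```

>>> step_arm:
  moves:
    - [[0,1,0],[0,0,0],0]
    - [[0,1,0],[0,0,0],0]
    - [[0,1,0],[0,0,0],0]

```text
clock: 8.72
tcp_pos: [0.4541, 0.1571, 0.0432]
orientation: [-0.0, 0.098, 0.995, -0.0]
wrist_force: [-1.3, -4.4, 1.1]
finger_gap: 0.0003
grip_force: 2.3
```

```bash
python3 go.py
```

```text
clock 8.72 case-frame mm [-75.1  -7.2  43.2] F [-1.3 -4.4  1.1]
```

The force has risen well above the slide's own friction, so the slide is at its stop. I'll retreat and check.

>>> step_arm:
  moves:
    - [[0,-6,0],[0,0,0],0]
    - [[0,-20,0],[0,0,0],0]
    - [[5,-25,-25],[0,0,0],0]
    - [[30,-50,-60],[0,0,0],0]
    - [[60,-80,-60],[0,0,0],0]
    - [[80,-110,-60],[0,0,0],0]
    - [[80,-110,-60],[0,0,0],0]

```text
clock: 9.3
tcp_pos: [0.3481, 0.0634, 0.1027]
orientation: [-0.002, 0.099, 0.995, 0.0]
wrist_force: [-0.2, 0.9, -0.3]
finger_gap: -0.0004
grip_force: 0.0
```

```bash
python3 go.py;python3 - <<'E'
from workcell import imaging
import cv2,numpy as np
a=imaging.read_camera("top")[150:270,160:300,::-1];b=imaging.read_camera("scene")[170:290,260:400,::-1]
f=lambda i:cv2.resize(i,(392,336),interpolation=2)
cv2.imwrite("pics/e.png",np.hstack([f(a),f(b)]))
E
```

```text
clock 9.3 case-frame mm [-161.1 -119.5  102.7] F [-0.2  0.9 -0.3]
```

View pics/e.png

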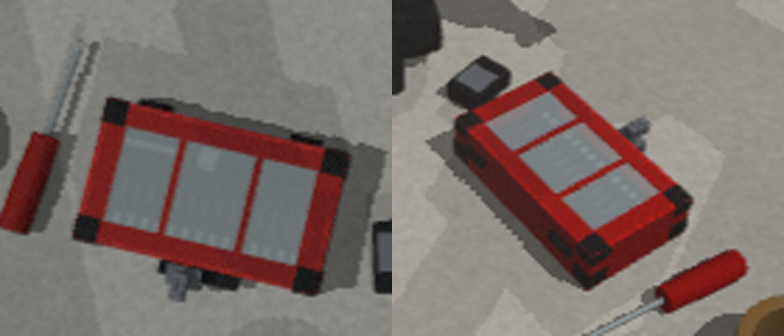

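The lid is shut and the hood covers the tongue. The thumb is at (177,283) in the left half, about (223,251) in the full picture, which is roughly 19 mm across. I'll check the travel by template matching.

Run:
```python
import cv2,numpy as np
from workcell import imaging
A=cv2.imread("pics/t2.png")           # x4, origin 150,150
B=cv2.resize(imaging.read_camera("top")[150:290,150:310,::-1],None,fx=4,fy=4,interpolation=2)
for n,(x0,y0,x1,y1) in dict(thumb=(312,398,345,440),cFL=(135,300,215,360),cFR=(440,360,510,430),cBL=(180,130,240,190)).items():
    m=cv2.matchTemplate(B[max(0,y0-40):y1+40,x0-60:x1+60],A[y0:y1,x0:x1],cv2.TM_CCOEFF_NORMED)
    _,v,_,l=cv2.minMaxLoc(m);print(n,round(v,2),(l[0]-60)/4,(l[1]-40)/4)
```

```text
thumb 0.93 -8.75 -2.0
cFL 0.99 -0.5 -0.75
cFR 0.99 -0.75 0.5
cBL 0.99 0.0 -0.5
```

By the picture the slide is about 17.5–19 mm across, which is close to the limit, so I'll give it another short push.

>>> step_arm:
  moves:
    - [[-25,25,0],[0,0,0],0]
    - [[-50,50,0],[0,0,0],0]
    - [[-80,82,0],[0,0,0],0]
    - [[-86,85,20],[0,0,0],0]
    - [[-86,85,45],[0,0,0],0]
    - [[-86,85,59],[0,0,0],0]
    - [[-86,85,59],[0,0,0],0]
    - [[-86,95,59],[0,0,0],0]

```text
clock: 10.12
tcp_pos: [0.4569, 0.1417, 0.0432]
orientation: [-0.001, 0.098, 0.995, -0.0]
wrist_force: [0.9, -0.2, -0.3]
finger_gap: 0.0001
grip_force: 0.0
```

```bash
python3 go.py -75 -9 43
```

```text
clock 10.12 case-frame mm [-69.4 -21.7  43.2] F [ 0.9 -0.2 -0.3]
shift [ 5.6 12.7  0.2] turn [-0.001 -0.003 -0.002]
```

>>> step_arm:
  moves:
    - [[4,4,0],[0,0,0],0]
    - [[4,8,0],[0,0,0],0]
    - [[4,12,0],[0,0,0],0]
    - [[4,14,0],[0,0,0],0]
    - [[4,15,0],[0,0,0],0]
    - [[4,16,0],[0,0,0],0]
    - [[4,17,0],[0,0,0],0]

```text
clock: 10.7
tcp_pos: [0.4569, 0.159, 0.0445]
orientation: [0.0, 0.098, 0.995, 0.0]
wrist_force: [0.4, -0.2, -0.4]
finger_gap: 0.0002
grip_force: 0.0
```

```bash
python3 go.py
```

```text
clock 10.7 case-frame mm [-72.8  -4.8  44.5] F [ 0.4 -0.2 -0.4]
```

>>> step_arm:
  moves:
    - [[0,1,1],[0,0,0],0]
    - [[0,2,1],[0,0,0],0]
    - [[0,3,1],[0,0,0],0]

```text
clock: 10.95
tcp_pos: [0.4572, 0.1606, 0.0438]
orientation: [0.0, 0.098, 0.995, -0.002]
wrist_force: [-2.0, -5.2, 6.5]
finger_gap: -0.0002
grip_force: 3.5
```

```bash
python3 go.py
python3 - <<'E'
import cv2,numpy as np
from workcell import imaging
A=cv2.imread("pics/s2.png")           # x5, origin 250,170
I=imaging.read_camera("scene")[:,:,::-1]
B=cv2.resize(I[170:290,250:410],None,fx=5,fy=5,interpolation=2)
cv2.imwrite("pics/f.png",cv2.resize(I[180:250,300:390],None,fx=7,fy=7,interpolation=2))
for n,(x0,y0,x1,y1) in dict(thumb=(440,180,490,230),cF=(530,310,590,400),cB=(380,410,440,510),cR=(160,195,210,290)).items():
    m=cv2.matchTemplate(B[y0-40:y1+40,x0-60:x1+60],A[y0:y1,x0:x1],cv2.TM_CCOEFF_NORMED)
    _,v,_,l=cv2.minMaxLoc(m);print(n,round(v,2),(l[0]-60)/5,(l[1]-40)/5)
E
```

```text
clock 10.95 case-frame mm [-72.7  -3.1  43.8] F [-2.  -5.2  6.5]
thumb 0.64 -10.4 -4.6
cF 0.99 0.0 0.6
cB 0.98 -0.4 0.2
cR 0.87 0.4 -0.2
```

View pics/f.png

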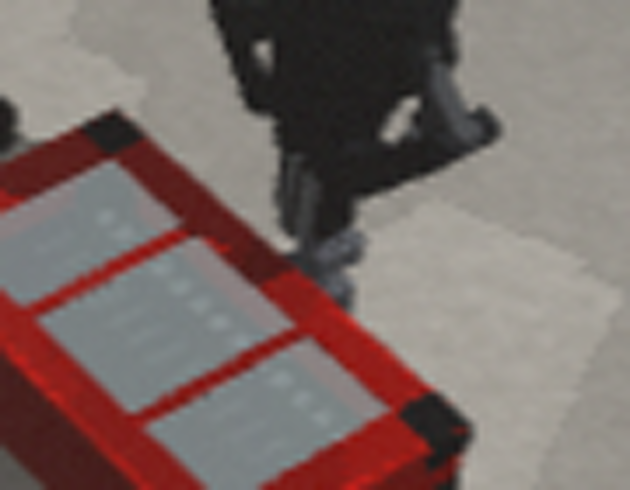

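The fingertips are against the thumb near (330,245), now about 4 mm farther than before, with firm resistance. The case has hardly moved. I'll retreat and measure numerically.

>>> step_arm:
  moves:
    - [[0,-6,0],[0,0,0],0]
    - [[0,-20,0],[0,0,0],0]
    - [[5,-25,-25],[0,0,0],0]
    - [[30,-50,-60],[0,0,0],0]
    - [[60,-80,-60],[0,0,0],0]
    - [[80,-110,-60],[0,0,0],0]
    - [[80,-110,-60],[0,0,0],0]

```text
clock: 11.58
tcp_pos: [0.3506, 0.0673, 0.1025]
orientation: [-0.003, 0.099, 0.995, -0.001]
wrist_force: [-1.6, 1.2, -0.8]
finger_gap: -0.0001
grip_force: 0.0
```

```bash
cat > chk.py <<'E'
import cv2
from workcell import imaging
for cam,f,k,O,reg in (("top","t2",4,(150,150,310,290),dict(thumb=(312,398,345,440),cFL=(135,300,215,360),cFR=(440,360,510,430),cBL=(180,130,240,190),bat=(570,310,636,425),screw=(40,180,125,335))),
 ("scene","s2",5,(250,170,410,290),dict(thumb=(440,180,490,225),cF=(530,310,590,400),cB=(380,410,440,510),cR=(160,195,210,290)))):
    A=cv2.imread(f"pics/{f}.png");x,y,X,Y=O
    B=cv2.copyMakeBorder(cv2.resize(imaging.read_camera(cam)[y:Y,x:X,::-1],None,fx=k,fy=k,interpolation=2),60,60,60,60,cv2.BORDER_REPLICATE)
    for n,(x0,y0,x1,y1) in reg.items():
        m=cv2.matchTemplate(B[y0+10:y1+110,x0:x1+120],A[y0:y1,x0:x1],cv2.TM_CCOEFF_NORMED)
        _,v,_,l=cv2.minMaxLoc(m);print(cam,n,round(v,2),(l[0]-60)/k,(l[1]-50)/k)
E
python3 chk.py; python3 go.py
```

```text
top thumb 0.95 -0.25 0.0
top cFL 0.99 -0.5 -0.75
top cFR 0.99 -0.75 0.5
top cBL 0.99 0.0 -0.5
top bat 1.0 0.0 0.0
top screw 1.0 0.0 0.0
scene thumb 0.98 0.0 0.0
scene cF 0.99 0.0 0.6
scene cB 0.99 -0.4 0.2
scene cR 0.97 0.4 -0.2
clock 11.68 case-frame mm [-153.9 -112.7  103.4] F [ 0.1 -0.4 -0. ]
```

The measurement shows the slide back at its start. With the tip pressing down on the hood, my second retreat dragged it back. I'll push again with the tip higher and farther out from the wall, and lift slightly before backing off.

>>> step_arm:
  moves:
    - [[-25,25,0],[0,0,0],0]
    - [[-50,50,0],[0,0,0],0]
    - [[-75,70,0],[0,0,0],0]
    - [[-75,70,20],[0,0,0],0]
    - [[-75,70,45],[0,0,0],0]
    - [[-75,70,57],[0,0,0],0]
    - [[-75,70,57],[0,0,0],0]
    - [[-75,70,57],[0,0,0],0]

```text
clock: 12.35
tcp_pos: [0.4448, 0.1242, 0.0455]
orientation: [-0.001, 0.097, 0.995, -0.0]
wrist_force: [-0.4, -0.1, 0.7]
finger_gap: 0.0001
grip_force: 0.0
```

```bash
python3 go.py -79 -32 46
```

```text
clock 12.35 case-frame mm [-77.9 -41.2  45.5] F [-0.4 -0.1  0.7]
shift [ 1.1  9.2 -0.5] turn [-0.    -0.002 -0.001]
```

>>> step_arm:
  moves:
    - [[1,6,0],[0,0,0],0]
    - [[1,11,0],[0,0,0],0]
    - [[1,15,0],[0,0,0],0]
    - [[1,18,0],[0,0,0],0]
    - [[1,21,0],[0,0,0],0]
    - [[1,24,0],[0,0,0],0]
    - [[1,27,0],[0,0,0],0]
    - [[1,30,0],[0,0,0],0]

```text
clock: 13.02
tcp_pos: [0.4497, 0.1534, 0.0464]
orientation: [0.0, 0.098, 0.995, -0.0]
wrist_force: [1.0, -1.3, 1.4]
finger_gap: 0.0001
grip_force: 0.4
```

```bash
python3 go.py; python3 chk.py | grep -E "thumb|cF"
```

```text
clock 13.02 case-frame mm [-78.8 -11.6  46.4] F [ 1.  -1.3  1.4]
top thumb 0.67 -12.75 12.5
top cFL 0.5 1.25 -7.0
top cFR 0.92 -1.0 0.75
scene thumb 0.63 -10.4 -4.4
scene cF 0.99 0.0 0.6
```

>>> step_arm:
  moves:
    - [[0,1,0],[0,0,0],0]
    - [[0,2,0],[0,0,0],0]
    - [[0,3,0],[0,0,0],0]
    - [[0,4,0],[0,0,0],0]
    - [[0,4,0],[0,0,0],0]

```text
clock: 13.53
tcp_pos: [0.4502, 0.1573, 0.0462]
orientation: [-0.0, 0.098, 0.995, -0.0]
wrist_force: [0.1, -0.1, 0.7]
finger_gap: 0.0002
grip_force: 0.2
```

```bash
python3 go.py
```

```text
clock 13.53 case-frame mm [-79.   -7.7  46.2] F [ 0.1 -0.1  0.7]
```

>>> step_arm:
  moves:
    - [[0,1,0],[0,0,0],0]
    - [[0,2,0],[0,0,0],0]
    - [[0,3,0],[0,0,0],0]

```text
clock: 13.78
tcp_pos: [0.4508, 0.1602, 0.0462]
orientation: [-0.0, 0.098, 0.995, -0.0]
wrist_force: [-1.0, -1.2, 0.5]
finger_gap: 0.0004
grip_force: 0.4
```

```bash
python3 go.py
```

```text
clock 13.78 case-frame mm [-78.9  -4.8  46.2] F [-1.  -1.2  0.5]
```

>>> step_arm:
  moves:
    - [[0,1,0],[0,0,0],0]
    - [[0,2,0],[0,0,0],0]

```text
clock: 13.95
tcp_pos: [0.4512, 0.1622, 0.0462]
orientation: [-0.0, 0.098, 0.995, -0.0]
wrist_force: [0.3, -1.4, -1.2]
finger_gap: 0.0001
grip_force: 0.4
```

```bash
python3 go.py
```

```text
clock 13.95 case-frame mm [-78.9  -2.7  46.2] F [ 0.3 -1.4 -1.2]
```

>>> step_arm:
  moves:
    - [[0,1,0],[0,0,0],0]
    - [[0,1,0],[0,0,0],0]

```text
clock: 14.12
tcp_pos: [0.4514, 0.1627, 0.0462]
orientation: [0.0, 0.098, 0.995, -0.001]
wrist_force: [-1.0, -4.1, 0.5]
finger_gap: 0.0001
grip_force: 1.6
```

>>> step_arm:
  moves:
    - [[0,1,0],[0,0,0],0]
    - [[0,1,0],[0,0,0],0]

```text
clock: 14.28
tcp_pos: [0.4515, 0.1636, 0.0462]
orientation: [-0.0, 0.098, 0.995, -0.001]
wrist_force: [-0.6, -5.2, 0.7]
finger_gap: 0.0
grip_force: 2.3
```

```bash
python3 go.py
```

```text
clock 14.28 case-frame mm [-79.   -1.2  46.2] F [-0.6 -5.2  0.7]
```

At the stop, with an almost purely sideways force. I'll back straight off.

>>> step_arm:
  moves:
    - [[0,-3,0],[0,0,0],0]
    - [[0,-6,-3],[0,0,0],0]
    - [[2,-12,-12],[0,0,0],0]
    - [[10,-25,-35],[0,0,0],0]
    - [[40,-60,-60],[0,0,0],0]
    - [[60,-95,-60],[0,0,0],0]
    - [[75,-120,-60],[0,0,0],0]
    - [[75,-120,-60],[0,0,0],0]

```text
clock: 14.95
tcp_pos: [0.3494, 0.0586, 0.1066]
orientation: [-0.002, 0.099, 0.995, -0.001]
wrist_force: [0.2, 0.5, 0.1]
finger_gap: -0.0004
grip_force: 0.0
```

```bash
python3 go.py; python3 chk.py; sleep 0; python3 chk.py | grep thumb
```

```text
clock 14.95 case-frame mm [-158.8 -124.   106.6] F [0.2 0.5 0.1]
top thumb 0.92 -9.25 -2.0
top cFL 0.99 -0.75 -1.0
top cFR 0.99 -1.25 0.75
top cBL 0.99 0.0 -0.75
top bat 1.0 0.0 0.0
top screw 1.0 0.0 0.0
scene thumb 0.98 5.4 4.8
scene cF 0.99 0.0 0.8
scene cB 0.98 -0.6 0.4
scene cR 0.96 0.6 -0.2
top thumb 0.91 -9.25 -2.0
scene thumb 0.98 5.4 4.6
```

```bash
python3 -c "
from workcell import env
print(env.hand_in())"
```

```text
the job is handed in; nothing more can be done
None
```

I shut the lid fully, pushed the thumb slide to its end stop, and handed the job in at about 15 s. A first lock was dragged open as the arm backed off, so I pushed it again. By the images the slide is 18–19 mm across, the case has shifted only about 2 mm, and the battery and screwdriver have not moved. The hand-in gave no verdict.

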